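# Tighten a bearing retaining ring with a pin spanner

### The arm

A 6-joint arm with a two-finger parallel gripper is mounted at the origin on the work surface. World frame = base frame: x ahead of the robot, y to its left, z up, the work surface at z = 0. Lengths are in m, angles in rad, forces in N, time in s.
With the tool pointing down it reaches from about 0.25 to 0.8 m from the base axis. Payload 3.9 kg.
Tool frame: the origin (TCP) lies midway between the tips of the shut fingers; the grasp point (between the pads) lies 19 mm behind it; z points along the fingers, y is the line along which they close (so a half turn about z gives the same grasp; the last joint's range is limited). The gripper opens to 85 mm and grips with 20 to 120 N. Pads are 22 mm wide; open, the fingers measure 114 mm over their backs; the gripper's body (76 mm by 85 mm) begins 54 mm behind the grasp point. The pads swing forward as they close: fully open they stand 13 mm farther back than shut.
Start: joints at [1.186, 0.26, -0.138, 1.173, 0, 1.571], TCP at [0.197, 0.487, 0.231] pointing down, gripper open.
Joint ranges: [-2.78, 2.78], [-0.83, 1.72], [-1.28, 1.37], [-1.9, 2.12], [-1.57, 1.48], [-3.14, 3.14]. Speed limits (rad/s): [2.57, 2.57, 3.14, 3.14, 3.14, 3.14].

### API

Orientations are given as a unit quaternion [x, y, z, w].
In Python, from bench import manip, optics gives the robot as it stands. The module is installed in compiled form; this text tells all that it offers.
- The arm moves only by the shell command python3 -m inch 'ROWS'. ROWS is JSON, a list of rows, each an object with "offset": the shift along the world's x, y, z in mm, a list of three; "turn": the turn, a rotation vector about the world's x, y, z in rad, a list of three; "jaw": the closure, from -1 (fully open) to 1 (shut). A call has 1 to 8 rows; each row shifts and turns the commanded pose from where the row before left it; what a row does not reach is not made up. A row lasts 1/8 s, in which the tool goes at most 62.5 mm and 10.7 degrees, less where a joint would pass 70% of its speed; a pose out of reach is approached as far as the arm can. A call with a gripper value outside its range is refused whole. The fingers move at their own pace and stop on an object; the grip force is fixed at half the most. Time passes only in rows, so rows that do not move let the fingers close. It gives the time, the measured TCP pose, the force, the opening and the grip force at its end, in the units of the state.
- manip.observe(): the state, without advancing time (a new reading comes with each control period).
- optics.camera(name): name is "scene" or "top" or "wrist"; returns a dict with "color" (400x640x3 uint8, red, green, blue), "depth" (400x640 float32, m along the optical axis (not along the pixel's ray), 0 where there is no reading), "fx", "fy", "cx", "cy" (pixels), "position" and "rotation" of the camera in the world. Camera axes: x right, y up, looking along -z (the intrinsics and any distortion apply to the point x, -y, -z); pixel columns grow to the right and rows downward; lengths in m; the calibration is good to about 2 mm. A picture is of the moment at which its call begins.
- manip.close_job(): hands the job in; it is judged then, once.
The state is a dict: "time": time; "q": joint angles; "joint_velocities": joint speeds; "joint_efforts": joint torques, N m; "tool_pos": TCP position; "orientation": TCP orientation; "contact_force": force on the tool from outside, world axes, zero at the start; "ft_torque": the same for the moment, N m; "width": finger opening in m; "finger_force": force on a finger pad.
Only numpy, scipy, OpenCV 4.12 (cv2) and the standard library are available. Lean on these libraries where they do the work, as an engineer would, in place of code of your own. Each camera call takes 0.05 s, during which the arm holds its last target. There are 200 camera calls.

### The job

Take the pin spanner from its wooden stand, seat both of its pins in two opposite holes of the steel retaining ring on the bearing housing, and only then turn the ring clockwise until it comes up against its stop and is nipped up to about 0.8 N m. Feel for the holes under light pressure, and ease off as soon as the ring is nipped up: never press hard or overtighten. Then lift the spanner off, put it back upright in its stand with the pins in the groove, let go, and leave the other things on the bench where they are.

Things in the scene. Friction and masses are not known exactly. Their poses are not given: they have to be found in the camera images.
- spanner: two-pin face spanner, 104 mm tall, about 0.27 kg, upright in its stand. Origin on its axis at the level of the pin tips with the spring out; z up, x along the line of the two pins. Black flat handle 40 (x) x 14 (y) mm, from z = 46 to 104 mm: grip it across y. Below it a round collar 22 mm across, z = 34 to 46 mm, and under that the sprung steel head
- pin_a (a point): tip of the pin at spanner x = +25 mm. Pins: round, 7 mm thick, 12 mm long, pointing down from the head's crossbar (66 x 24 x 10 mm, underside at spanner z = 12 mm). The head cannot turn in the handle but slides up into it by at most 12 mm against a spring: 4 N to start, 0.5 N more per mm, solid at the end
- pin_b (a point): tip of the other pin, alike, at spanner x = -25 mm; axes as the spanner's
- housing: bearing housing fixed to the bench: round grey casting, flange 124 mm across and 12 mm high, body 92 mm across up to 50 mm; on it the steel retaining ring, 73 mm across, 50 to 64 mm high. Origin under its centre, z up; a small brass nipple on its -x side. Its yaw does not tell where the ring's holes are
- ring_top (a point): centre of the ring's flat top face, 64 mm above the bench, on the vertical ring axis; does not turn with the ring. The ring has six blind holes, square, 10 mm wide, 8 mm deep, centred 25 mm out, 60 degrees apart. No reading tells their angle, which can be anything: find it by eye or by feel. A shaft end 16 mm across stands 2 mm proud in the middle
- ring (a joint): how far the retaining ring has been turned clockwise (seen from above), rad; starts between 0 and 0.35, comes up hard against its stop at 0.95. Stiff thread: turns at 0.15 to 0.25 N m and stays where it is left; at the stop the torque climbs steeply. Right is 0.5 to 1.5 N m there, which is 10 to 30 N on each pin; more spoils it. The value does not tell where the holes are
- stand: light wooden block fixed to the bench, 100 (x) x 52 (y) x 30 mm high; origin under its centre, z up. In its top a groove along x, 11 mm wide, 66 mm long, 20 mm deep, takes the spanner's two pins while the crossbar's underside rests on the block's top
- seat (a point): centre of the stand's groove at the height of the block's top, 30 mm above the bench; x along the groove. With the spanner parked, the spanner's origin is 12 mm below this point and its x lies along the groove, either way round
- bearing: loose ball bearing, plain steel ring 52 mm across, 15 mm high; origin under its centre
- tin: round grease jar 60 mm across, 65 mm high; origin under its centre
- screwdriver: screwdriver lying on the bench, length along its x; origin near its middle on the bench
- wrench: open-ended wrench lying on the bench, length along its x; origin near its middle on the bench
- hammer: hammer lying on the bench, length along its x; origin near its middle on the bench
- tape: tape measure, rounded yellow block 70 x 40 x 65 mm; origin under its centre
Not all that is in view belongs to the job. There is more than one size of the spanner; the one meant has the size given above.

How it is judged:
On the way, in this order (a step that is already met when the one before it is completed fails the run):
1. both spanner pins are in holes of the ring, at least 4 mm deep, before the ring is turned (ring joint still below 0.6) (z of each of pin_a, pin_b in the frame of ring_top below -0.004 m and horizontal distance between pin_a and ring_top between 0.019 and 0.031 m and horizontal distance between pin_b and ring_top between 0.019 and 0.031 m and value of joint ring below 0.6 rad), for 0.2 s.
2. the ring is turned clockwise up to its stop (joint above 0.91) and nipped up, both pins in its holes and bearing on it with more than 20 N in all (about 0.5 N m) (z of each of pin_a, pin_b in the frame of ring_top below -0.004 m and horizontal distance between pin_a and ring_top between 0.019 and 0.031 m and horizontal distance between pin_b and ring_top between 0.019 and 0.031 m and value of joint ring above 0.91 rad and contact force between spanner and housing above 20 N), for 0.2 s.
At the end, for the whole second after the job is handed in: the ring stays tight (joint above 0.90) and the spanner stands at rest in its stand's groove: within 10 mm of its centre, pins down in the groove (origin 9 to 16 mm below the block's top), along the groove within 0.2 rad, upright within 0.15 rad (value of joint ring above 0.9 rad and horizontal distance between spanner and seat below 0.01 m and z of spanner in the frame of seat between -0.016 and -0.009 m and angle between the x axis of spanner and the x axis of seat, either way round below 0.2 rad and angle between spanner's own z axis and vertical below 0.15 rad and linear speed of spanner below 0.02 m/s); the robot touches nothing.
It fails at once if the spanner bears on the ring or housing with more than 60 N in all (pressed too hard, or wrenched with over about 1.5 N m) (contact force between spanner and housing above 60 N).
It fails at once if the gripper itself touches the ring or housing with more than 3 N (contact force between any of the fingers, the arm and housing above 3 N).
It fails at once if another thing on the bench is shifted by more than 30 mm (distance of any of bearing, tin, screwdriver, wrench, hammer, tape from where it was at the start of the episode above 0.03 m).
It also fails if it takes over 67 s, if anything falls off the work surface, if the arm or the gripper's body presses on something with over 40 N, if the wrist force passes 120 N, or if a joint passes its speed limit or range.

## Working session

There is one attempt and no reset: what is moved stays moved. The work goes in short steps, Python scripts to look and compute and a shell command to move; the robot and the scene stay as the last step left them, time stands still between calls to the robot, and variables do not carry over. Pictures are saved under pics/ and viewed, at most 10 in all, crops included, and the job is handed in when it is done.

```bash
mkdir -p pics
cat > h.py <<'E'
import numpy as np, cv2
from bench import manip, optics
def snap(n,f):
    c=optics.camera(n); np.savez('pics/'+f+'.npz',**c); cv2.imwrite('pics/'+f+'.png',c['color'][:,:,::-1]); return c
def load(f): return dict(np.load('pics/'+f+'.npz'))
def ray(c,u,v):
    d=np.array([(u-c['cx'])/c['fx'],-(v-c['cy'])/c['fy'],-1.0])
    return c['position'],np.array(c['rotation'])@d
def onz(c,u,v,z):
    p,d=ray(c,u,v); return p+d*(z-p[2])/d[2]
def pt(c,u,v):
    p,d=ray(c,u,v); return p+d*c['depth'][int(v),int(u)]
E
python3 - <<'E'
from h import *
a=snap('scene','s0');b=snap('top','t0')
cv2.imwrite('pics/both.png',cv2.resize(np.vstack([a['color'],b['color']])[:,:,::-1],(480,600)))
for c in(a,b): print({k:(np.round(v,3).tolist() if np.size(v)<10 else None) for k,v in c.items()})
print(manip.observe())
E
```

```text
{'color': None, 'depth': None, 'fx': 506.116, 'fy': 506.116, 'cx': 319.03, 'cy': 198.88, 'position': [1.363, 0.222, 0.688], 'rotation': [0.26, 0.374, 0.733, 0.505]}
{'color': None, 'depth': None, 'fx': 473.763, 'fy': 473.763, 'cx': 313.498, 'cy': 191.962, 'position': [0.391, -0.07, 1.265], 'rotation': [0.055, -0.05, -0.697, 0.713]}
{'time': 0.1, 'q': array([ 1.18602035e+00,  2.60639936e-01, -1.39233163e-01,  1.17270764e+00,
       -2.20769477e-05,  1.57083139e+00]), 'joint_velocities': array([ 3.83280836e-04, -2.52597522e-03,  1.72140511e-03,  1.31273579e-03,
       -1.47192180e-06, -9.55224084e-04]), 'joint_efforts': array([-2.33304490e-04, -4.06510234e+01,  2.54527241e+01,  1.01176644e-02,
       -7.64650508e-05,  1.10598783e-06]), 'tool_pos': array([0.19683661, 0.486044  , 0.23053942]), 'orientation': array([ 1.91220490e-01,  9.81546702e-01, -8.77860791e-04, -1.59743016e-04]), 'contact_force': array([ 0.05100581, -0.13954697, -0.10799483]), 'ft_torque': array([ 0.01151953, -0.0069282 ,  0.038294  ]), 'finger_force': 0.0, 'width': 0.08510713418104142}
```

View pics/t0.png

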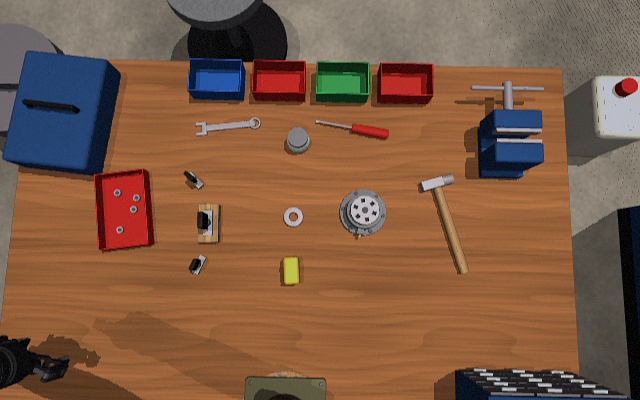

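View pics/s0.png

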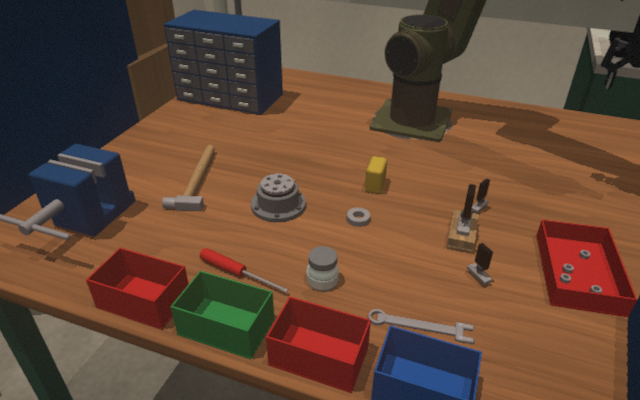

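Three spanners are in view (top picture): one in the wooden stand at (205,222), and loose ones at (194,180) and (198,265). The one in the stand fits, because it is upright in the stand and looks tallest. I'll confirm this with its height and a crop.

```bash
cat >> h.py <<'E'
from scipy.spatial.transform import Rotation as R
def ray(c,u,v):
    d=np.array([(u-c['cx'])/c['fx'],-(v-c['cy'])/c['fy'],-1.0])
    return np.array(c['position']),R.from_quat(c['rotation']).as_matrix()@d
def cloud(c):
    v,u=np.mgrid[0:400,0:640]
    d=np.stack([(u-c['cx'])/c['fx'],-(v-c['cy'])/c['fy'],-np.ones_like(u)],-1)*c['depth'][...,None]
    P=d@R.from_quat(c['rotation']).as_matrix().T+c['position']; P[c['depth']==0]=np.nan; return P
E
python3 - <<'E'
from h import *
for f,boxes in (('t0',{'stand':(190,198,225,248),'s1':(180,165,207,192),'s2':(185,252,210,277),'housing':(335,185,392,240)}),('s0',{'stand':(440,180,477,252),'s1':(474,175,495,215),'s2':(465,240,495,288)})):
    c=load(f);P=cloud(c);print('fwd',R.from_quat(c['rotation']).as_matrix()[:,2].round(3))
    for k,(a,b,d,e) in boxes.items():
        Q=P[b:e,a:d].reshape(-1,3);col=c['color'][b:e,a:d].reshape(-1,3).astype(int)
        print(f,k,'zmax',np.nanpercentile(Q[:,2],[95,99,100]).round(3))
        dark=(col.max(1)<50)&(Q[:,2]>.02)
        if dark.any(): print('  dark z>.02 n',dark.sum(),'min',Q[dark].min(0).round(3),'max',Q[dark].max(0).round(3))
        if k=='stand':
            m=(abs(Q[:,2]-.03)<.006); r=cv2.minAreaRect(Q[m][:,:2].astype(np.float32)*1000); print('  stand top',m.sum(),r)
            t=Q[:,2]>.09; 
            print('  handle',t.sum(),cv2.minAreaRect(Q[t][:,:2].astype(np.float32)*1000))
        if k=='housing':
            for z,w in((.064,.004),(.012,.004)):
                m=abs(Q[:,2]-z)<w; print('  ',z,m.sum(),cv2.minEnclosingCircle(Q[m][:,:2].astype(np.float32)*1000),Q[m].mean(0).round(4))
b=load('t0')['color'];s=load('s0')['color']
A=cv2.resize(b[160:280,170:230],(300,600),interpolation=cv2.INTER_CUBIC);B=cv2.resize(s[170:290,435:535],(500,600),interpolation=cv2.INTER_CUBIC)
cv2.imwrite('pics/c1.png',np.hstack([A,B])[:,:,::-1])
E
```

```text
fwd [-0.147 -0.009  0.989]
t0 stand zmax [0.119 0.123 0.127]
  dark z>.02 n 184 min [0.441 0.186 0.021] max [0.533 0.221 0.127]
  stand top 477 ((489.3125305175781, 214.413818359375), (100.45230102539062, 53.55609893798828), 2.2961807250976562)
  handle 143 ((489.0014343261719, 213.7823028564453), (39.152374267578125, 13.931827545166016), 2.175791025161743)
t0 s1 zmax [0.074 0.079 0.081]
  dark z>.02 n 58 min [0.591 0.247 0.032] max [0.615 0.273 0.081]
t0 s2 zmax [0.077 0.079 0.082]
  dark z>.02 n 87 min [0.368 0.227 0.025] max [0.393 0.244 0.082]
t0 housing zmax [0.064 0.067 0.07 ]
  dark z>.02 n 64 min [ 0.482 -0.219  0.023] max [ 0.556 -0.146  0.061]
   0.064 483 ((528.6306762695312, -191.30572509765625), 36.48201370239258) [ 0.5282 -0.1909  0.0635]
   0.012 508 ((528.2532958984375, -190.954345703125), 61.877437591552734) [ 0.5257 -0.1867  0.0115]
fwd [0.759 0.286 0.585]
s0 stand zmax [0.103 0.122 0.125]
  dark z>.02 n 220 min [0.475 0.206 0.055] max [0.511 0.222 0.125]
  stand top 537 ((488.64263916015625, 214.07070922851562), (102.45719146728516, 51.721580505371094), 2.215179204940796)
  handle 181 ((489.4189147949219, 213.89724731445312), (43.007991790771484, 13.974139213562012), 2.4801721572875977)
s0 s1 zmax [0.078 0.122 0.125]
  dark z>.02 n 154 min [0.375 0.217 0.028] max [0.489 0.244 0.123]
s0 s2 zmax [0.075 0.079 0.08 ]
  dark z>.02 n 280 min [0.596 0.248 0.03 ] max [0.618 0.272 0.08 ]
```

View pics/c1.png

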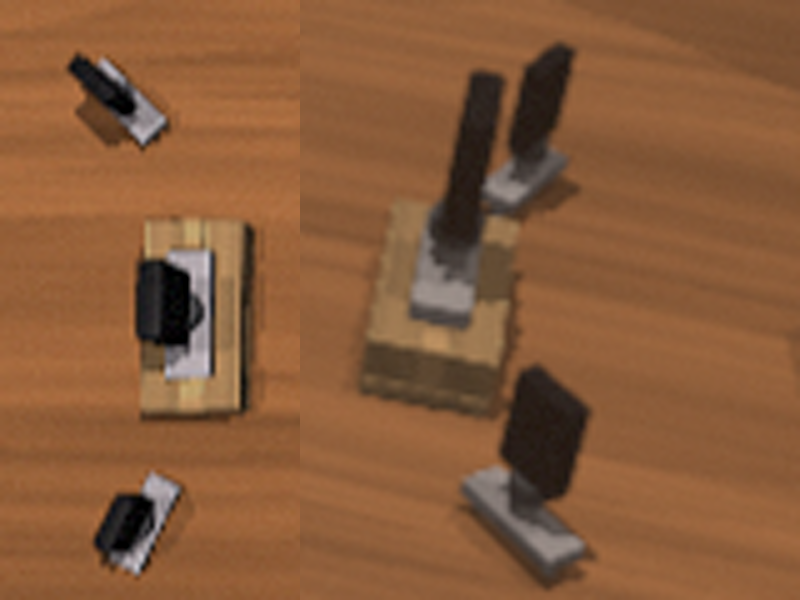

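The crop confirms it: the spanner in the stand tops out at z ≈ 0.122, which matches 104 mm parked. The loose ones are only about 80 mm tall. Next I go over the ring for a close look, turning to the grasp yaw on the way.

```bash
python3 -m inch '[{"offset":[24,-48,5],"turn":[0,0,0.14],"jaw":-1},{"offset":[24,-48,5],"turn":[0,0,0.14],"jaw":-1},{"offset":[24,-48,5],"turn":[0,0,0.143],"jaw":-1},{"offset":[24,-48,5],"turn":[0,0,0],"jaw":-1},{"offset":[24,-48,5],"turn":[0,0,0],"jaw":-1},{"offset":[24,-48,5],"turn":[0,0,0],"jaw":-1},{"offset":[24,-48,5],"turn":[0,0,0],"jaw":-1},{"offset":[24,-48,5],"turn":[0,0,0],"jaw":-1}]'
python3 -m inch '[{"offset":[23,-49,0],"turn":[0,0,0],"jaw":-1},{"offset":[23,-49,0],"turn":[0,0,0],"jaw":-1},{"offset":[23,-49,0],"turn":[0,0,0],"jaw":-1},{"offset":[23,-49,0],"turn":[0,0,0],"jaw":-1},{"offset":[23,-49,0],"turn":[0,0,0],"jaw":-1},{"offset":[24,-48,0],"turn":[0,0,0],"jaw":-1},{"offset":[0,0,0],"turn":[0,0,0],"jaw":-1},{"offset":[0,0,0],"turn":[0,0,0],"jaw":-1}]'
python3 - <<'E'
from h import *
c=snap('wrist','w0');print(c['position'],R.from_quat(c['rotation']).as_matrix().round(3),c['fx'])
E
```

```text
time: 1.1
tool_pos: [0.3894, 0.1009, 0.2713]
orientation: [-0.019, 1.0, 0.0, -0.0]
contact_force: [0.8, 0.3, 0.6]
width: 0.0852
finger_force: 0.0
time: 2.1
tool_pos: [0.5274, -0.1901, 0.2706]
orientation: [-0.019, 1.0, 0.001, -0.001]
contact_force: [0.7, 0.4, -0.4]
width: 0.0856
finger_force: 0.0
[ 0.45888051 -0.19283565  0.41378415] [[-0.038 -0.963 -0.267]
 [ 0.999 -0.036 -0.01 ]
 [-0.    -0.267  0.964]] 282.17761783233084
```

View pics/w0.png

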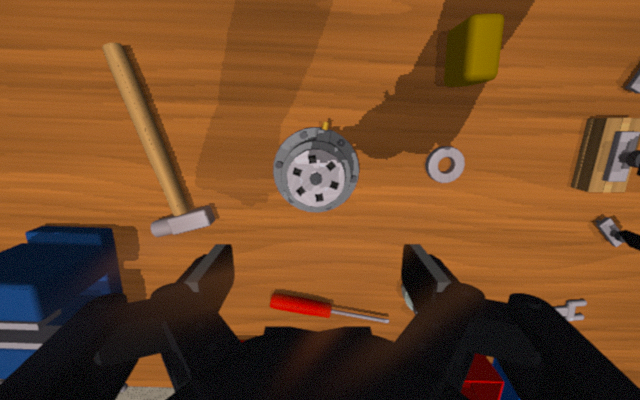

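The close view shows the ring at about (316,178), with six dark holes about 20 px out. I'll measure their angle on the plane z = 0.064.

```bash
cat >> h.py <<'E'
def holes(c,ctr,thr=75):
    P,D=np.array(c['position']),R.from_quat(c['rotation']).as_matrix()
    s=0.25; n=400; # warp to top plane, .25 mm/px
    g=(np.arange(n)-n/2)*s/1000
    X,Y=np.meshgrid(ctr[0]+g,ctr[1]+g)
    q=(np.stack([X,Y,np.full_like(X,.064)],-1)-P)@D
    u=(c['cx']+c['fx']*q[...,0]/-q[...,2]).astype(np.float32);v=(c['cy']-c['fy']*q[...,1]/-q[...,2]).astype(np.float32)
    im=cv2.remap(c['color'],u,v,cv2.INTER_CUBIC); gr=cv2.cvtColor(im,cv2.COLOR_RGB2GRAY)
    r=np.hypot(X-ctr[0],Y-ctr[1]); m=((gr<thr)&(r>.015)&(r<.033)).astype(np.uint8)
    k,l,st,ce=cv2.connectedComponentsWithStats(m)
    out=[(ctr+(ce[i]-n/2)*s/1000,st[i,4]*s*s) for i in range(1,k) if st[i,4]*s*s>20]
    return out,im
E
python3 - <<'E'
from h import *
for f in('w0','t0'):
  c=load(f)
  for t in (65,85):
    o,im=holes(c,np.array([.5285,-.191]),t)
    X=np.array([p for p,a in o])
    (x,y),r=cv2.minEnclosingCircle(X.astype(np.float32)); m=X.mean(0)
    th=np.degrees(np.arctan2(*(X-m).T[::-1]))
    print(f,t,[round(a) for p,a in o],m.round(4),(np.hypot(*(X-m).T)*1e3).round(1),th.round(1),
     'phase',np.degrees(np.angle(np.exp(1j*np.radians(th*6)).mean()))/6)
P=cloud(load('w0'));Q=P[125:216,270:362].reshape(-1,3)
m=abs(Q[:,2]-.064)<.002;print(cv2.minEnclosingCircle(Q[m][:,:2].astype(np.float32)*1000))
print(manip.observe()['tool_pos'])
E
```

```text
w0 65 [59, 54, 70, 59, 58, 61] [ 0.5282 -0.1929] [24.8 25.2 25.3 25.2 24.6 25. ] [-107.8  -48.4 -168.6   12.3  132.    72.4] phase 11.989826372853784
w0 85 [72, 67, 86, 71, 70, 74] [ 0.5281 -0.1928] [24.8 25.2 25.4 25.2 24.6 24.9] [-107.7  -48.3 -168.8   12.3  132.    72.4] phase 11.992640470312791
t0 65 [50, 52, 56, 53, 57, 54] [ 0.5274 -0.1916] [24.9 24.7 24.6 24.9 24.5 24.9] [-108.3  -47.8 -167.9   11.9  132.    72.7] phase 12.105849253047959
t0 85 [66, 67, 69, 66, 71, 67] [ 0.5274 -0.1915] [24.9 24.7 24.6 24.9 24.6 24.8] [-108.2  -47.8 -167.9   12.   132.    72.7] phase 12.129827032697904
((528.5167236328125, -192.26600646972656), 36.84099197387695)
[ 0.52730078 -0.18953168  0.27095565]
```

```bash
python3 -m inch '[{"offset":[-5,50,0],"turn":[0,0,0],"jaw":-1},{"offset":[-5,50,0],"turn":[0,0,0],"jaw":-1},{"offset":[-5,50,0],"turn":[0,0,0],"jaw":-1},{"offset":[-5,50,0],"turn":[0,0,0],"jaw":-1},{"offset":[-5,50,0],"turn":[0,0,0],"jaw":-1},{"offset":[-5,50,0],"turn":[0,0,0],"jaw":-1},{"offset":[-4,50,0],"turn":[0,0,0],"jaw":-1},{"offset":[-4,50,0],"turn":[0,0,0],"jaw":-1}]'
python3 -m inch '[{"offset":[0,3.5,-30],"turn":[0,0,0],"jaw":-1},{"offset":[0,0,0],"turn":[0,0,0],"jaw":-1},{"offset":[0,0,0],"turn":[0,0,0],"jaw":-1}]'
python3 - <<'E'
from h import *
c=snap('wrist','w1');P=cloud(c)
for z,w in((.122,.004),(.03,.004)):
    m=(abs(P[...,2]-z)<w)&(abs(P[...,0]-.489)<.06)&(abs(P[...,1]-.214)<.035)
    print(z,m.sum(),cv2.minAreaRect(P[m][:,:2].astype(np.float32)*1000))
s=manip.observe();print(s['q'],s['tool_pos'],R.from_quat(s['orientation']).as_matrix().round(3))
E
```

```text
time: 3.15
tool_pos: [0.4882, 0.212, 0.2719]
orientation: [-0.02, 1.0, 0.0, 0.0]
contact_force: [0.7, 0.4, 0.5]
width: 0.0852
finger_force: 0.0
time: 3.52
tool_pos: [0.4894, 0.2131, 0.2422]
orientation: [-0.019, 1.0, 0.0, 0.0]
contact_force: [0.3, 0.7, -0.2]
width: 0.0854
finger_force: 0.0
0.122 583 ((488.9190368652344, 213.28248596191406), (38.981163024902344, 13.829813003540039), 2.3501601219177246)
0.03 2008 ((489.0954284667969, 213.3848114013672), (100.07374572753906, 52.14008712768555), 2.128331184387207)
[ 4.09986865e-01  2.70510952e-01 -9.39130062e-02  1.20495429e+00
 -6.03006334e-05  3.71955758e-01] [0.49004254 0.21295906 0.24256178] [[-0.999 -0.038  0.001]
 [-0.038  0.999  0.001]
 [-0.001  0.    -1.   ]]
```

```bash
python3 -m inch '[{"offset":[-0.5,0.5,-45],"turn":[0,0,0],"jaw":-1},{"offset":[0,0,-45],"turn":[0,0,0],"jaw":-1},{"offset":[0,0,-45],"turn":[0,0,0],"jaw":-1},{"offset":[0,0,-31],"turn":[0,0,0],"jaw":-1},{"offset":[0,0,0],"turn":[0,0,0],"jaw":-1},{"offset":[0,0,0],"turn":[0,0,0],"jaw":1},{"offset":[0,0,0],"turn":[0,0,0],"jaw":1},{"offset":[0,0,0],"turn":[0,0,0],"jaw":1}]'
python3 -m inch '[{"offset":[0,0,0],"turn":[0,0,0],"jaw":1},{"offset":[0,0,0],"turn":[0,0,0],"jaw":1},{"offset":[0,0,0],"turn":[0,0,0],"jaw":1},{"offset":[0,0,0],"turn":[0,0,0],"jaw":1}]'
```

```text
time: 4.58
tool_pos: [0.4906, 0.214, 0.0767]
orientation: [-0.019, 1.0, 0.0, 0.001]
contact_force: [-0.2, 0.2, 0.2]
width: 0.0322
finger_force: 0.0
time: 5.08
tool_pos: [0.49, 0.2138, 0.0756]
orientation: [-0.019, 1.0, 0.0, 0.0]
contact_force: [0.1, 0.1, 2.4]
width: 0.0135
finger_force: 61.1
```

```bash
python3 -m inch '[{"offset":[0,0,20],"turn":[0,0,0],"jaw":1},{"offset":[0,0,40],"turn":[0,0,0],"jaw":1},{"offset":[0,0,40],"turn":[0,0,0],"jaw":1},{"offset":[3,-35,0],"turn":[0,0,0],"jaw":1},{"offset":[4,-40,0],"turn":[0,0,0],"jaw":1},{"offset":[4,-40,0],"turn":[0,0,0],"jaw":1},{"offset":[4,-40,0],"turn":[0,0,0],"jaw":1},{"offset":[4,-40,0],"turn":[0,0,0.05],"jaw":1}]'
python3 -m inch '[{"offset":[4,-40,0],"turn":[0,0,0.06],"jaw":1},{"offset":[4,-40,0],"turn":[0,0,0.06],"jaw":1},{"offset":[4,-40,0],"turn":[0,0,0],"jaw":1},{"offset":[4,-40,0],"turn":[0,0,0],"jaw":1},{"offset":[4,-50,0],"turn":[0,0,0],"jaw":1},{"offset":[0,0,0],"turn":[0,0,0],"jaw":1},{"offset":[0,0,0],"turn":[0,0,0],"jaw":1},{"offset":[0,0,0],"turn":[0,0,0],"jaw":1}]'
python3 - <<'E'
from h import *
c=snap('wrist','w2');t=snap('top','t2')
cv2.imwrite('pics/c2.png',np.hstack([cv2.resize(c['color'][100:300,220:420],(400,400)),cv2.resize(t['color'][160:260,310:410],(400,400))])[:,:,::-1])
s=manip.observe();print(s['q'],s['tool_pos'],R.from_quat(s['orientation']).as_matrix().round(3),s['contact_force'],s['ft_torque'])
P=cloud(t);Q=P[160:260,310:410].reshape(-1,3);m=(Q[:,2]>.13)&(Q[:,2]<.155);print(np.nanmin(Q[m],0),np.nanmax(Q[m],0),m.sum())
E
```

```text
time: 6.08
tool_pos: [0.5074, 0.0174, 0.1742]
orientation: [-0.045, 0.999, 0.0, -0.001]
contact_force: [0.1, -0.1, -3.7]
width: 0.0133
finger_force: 60.4
time: 7.08
tool_pos: [0.5279, -0.1902, 0.1747]
orientation: [-0.105, 0.995, 0.001, -0.001]
contact_force: [-0.1, 0.3, -3.3]
width: 0.0132
finger_force: 60.5
[-3.45699053e-01  3.51160878e-01 -1.55671662e-01  1.06464842e+00
  1.73248498e-04 -5.55452608e-01] [ 0.52835847 -0.19023568  0.17516062] [[-0.978 -0.208 -0.001]
 [-0.208  0.978  0.   ]
 [ 0.     0.001 -1.   ]] [ 0.03002481  0.42873501 -2.50083678] [-0.01909746  0.00326412  0.03028222]Traceback (most recent call last):
  File "<stdin>", line 5, in <module>
    res = np.fmin.reduce(a, axis=axis, out=out, **kwargs)
ValueError: zero-size array to reduction operation fmin which has no identity
```

View pics/c2.png

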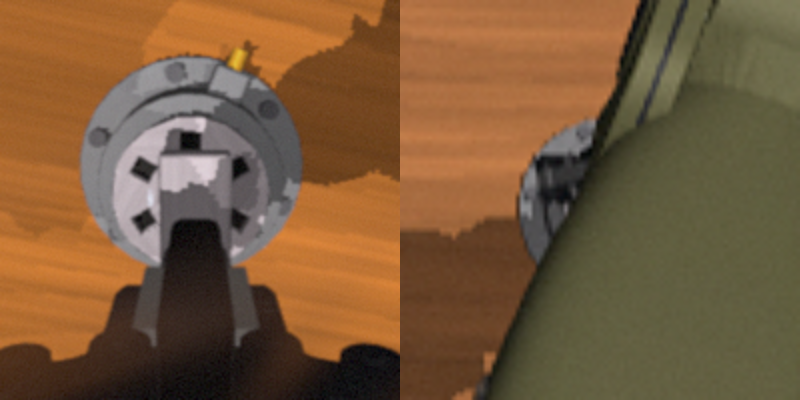

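The wrist crop shows the crossbar lined up with the hole at the top (190,140 in the crop) and centred on the ring. Now I go down softly on the spring.

```bash
python3 -m inch '[{"offset":[0.5,-1.3,-20],"turn":[0,0,0],"jaw":1},{"offset":[0,0,-20],"turn":[0,0,0],"jaw":1},{"offset":[0,0,-8],"turn":[0,0,0],"jaw":1},{"offset":[0,0,0],"turn":[0,0,0],"jaw":1},{"offset":[0,0,-2],"turn":[0,0,0],"jaw":1},{"offset":[0,0,-2],"turn":[0,0,0],"jaw":1},{"offset":[0,0,-2],"turn":[0,0,0],"jaw":1},{"offset":[0,0,0],"turn":[0,0,0],"jaw":1}]'
python3 -m inch '[{"offset":[0,0,-2],"turn":[0,0,0],"jaw":1},{"offset":[0,0,-1],"turn":[0,0,0],"jaw":1},{"offset":[0,0,0],"turn":[0,0,0],"jaw":1},{"offset":[0,0,0],"turn":[0,0,0],"jaw":1}]'
python3 -c "
from h import *
s=manip.observe();print(s['tool_pos'],s['contact_force'],s['ft_torque'])"
```

```text
time: 8.18
tool_pos: [0.529, -0.1927, 0.1213]
orientation: [-0.104, 0.995, 0.0, -0.0]
contact_force: [0.1, -0.3, -2.4]
width: 0.0131
finger_force: 60.5
time: 8.68
tool_pos: [0.5291, -0.1927, 0.1183]
orientation: [-0.104, 0.995, -0.0, 0.0]
contact_force: [0.6, -0.1, -2.8]
width: 0.0131
finger_force: 60.5
[ 0.52911043 -0.19269261  0.11830794] [ 0.57715681 -0.12202897 -2.83285005] [ 0.04625557  0.06238184 -0.00377382]
```

No contact yet, so the pins are about 3.4 mm into the holes. I'll go on to about 7 mm.

```bash
python3 -m inch '[{"offset":[0,0,-1.5],"turn":[0,0,0],"jaw":1},{"offset":[0,0,-1],"turn":[0,0,0],"jaw":1},{"offset":[0,0,-1],"turn":[0,0,0],"jaw":1},{"offset":[0,0,0],"turn":[0,0,0],"jaw":1},{"offset":[0,0,0],"turn":[0,0,0],"jaw":1},{"offset":[0,0,0],"turn":[0,0,0],"jaw":1}]'
python3 -c "
from h import *
s=manip.observe();print(s['tool_pos'],s['contact_force'],s['ft_torque'])"
```

```text
time: 9.43
tool_pos: [0.5291, -0.1927, 0.1148]
orientation: [-0.104, 0.995, -0.0, 0.0]
contact_force: [0.1, -0.4, -3.1]
width: 0.0135
finger_force: 60.5
[ 0.52907439 -0.19272449  0.11484068] [ 0.07158634 -0.39566715 -3.1098654 ] [0.02597488 0.02045999 0.01169742]
```

Pins are about 6.9 mm deep with no load on them, so they are seated. Now I turn clockwise.

```bash
python3 -m inch '[{"offset":[0,0,0],"turn":[0,0,-0.04],"jaw":1},{"offset":[0,0,0],"turn":[0,0,-0.04],"jaw":1},{"offset":[0,0,0],"turn":[0,0,-0.04],"jaw":1},{"offset":[0,0,0],"turn":[0,0,-0.04],"jaw":1},{"offset":[0,0,0],"turn":[0,0,-0.04],"jaw":1},{"offset":[0,0,0],"turn":[0,0,-0.04],"jaw":1},{"offset":[0,0,0],"turn":[0,0,-0.04],"jaw":1},{"offset":[0,0,0],"turn":[0,0,0],"jaw":1}]'
python3 -c "
from h import *
s=manip.observe();print(s['tool_pos'],s['contact_force'],s['ft_torque'],R.from_quat(s['orientation']).as_matrix()[:2,1])"
```

```text
time: 10.42
tool_pos: [0.5291, -0.1923, 0.1148]
orientation: [0.035, 0.999, 0.0, 0.0]
contact_force: [0.4, 1.5, -2.5]
width: 0.0133
finger_force: 60.5
[ 0.52908593 -0.19231375  0.11480929] [ 0.43698165  1.4564669  -2.46854183] [ 0.32209278 -0.05236664  0.17246914] [0.07075181 0.99749364]
```

```bash
python3 -m inch '[{"offset":[0,0,0],"turn":[0,0,-0.04],"jaw":1},{"offset":[0,0,0],"turn":[0,0,-0.04],"jaw":1},{"offset":[0,0,0],"turn":[0,0,-0.04],"jaw":1},{"offset":[0,0,0],"turn":[0,0,-0.04],"jaw":1},{"offset":[0,0,0],"turn":[0,0,-0.04],"jaw":1},{"offset":[0,0,0],"turn":[0,0,-0.04],"jaw":1},{"offset":[0,0,0],"turn":[0,0,-0.04],"jaw":1},{"offset":[0,0,0],"turn":[0,0,0],"jaw":1}]'
python3 -c "
from h import *
s=manip.observe();print(s['tool_pos'],s['contact_force'],s['ft_torque'],R.from_quat(s['orientation']).as_matrix()[:2,1])"
```

```text
time: 11.42
tool_pos: [0.5291, -0.1923, 0.1148]
orientation: [0.174, 0.985, 0.0, -0.0]
contact_force: [-0.3, 2.0, -1.5]
width: 0.013
finger_force: 60.6
[ 0.5290726  -0.19233939  0.11482009] [-0.33507266  1.95019097 -1.52486401] [ 0.46403458 -0.04996383  0.18876194] [0.34333789 0.9392117 ]
```

```bash
cat > st.py <<'E'
from h import *
s=manip.observe();print(s['tool_pos'].round(4),s['contact_force'].round(2),s['ft_torque'].round(3))
E
python3 -m inch '[{"offset":[0,0,0],"turn":[0,0,-0.02],"jaw":1},{"offset":[0,0,0],"turn":[0,0,-0.02],"jaw":1},{"offset":[0,0,0],"turn":[0,0,-0.02],"jaw":1},{"offset":[0,0,0],"turn":[0,0,0],"jaw":1}]'; python3 st.py
python3 -m inch '[{"offset":[0,0,0],"turn":[0,0,-0.02],"jaw":1},{"offset":[0,0,0],"turn":[0,0,-0.01],"jaw":1},{"offset":[0,0,0],"turn":[0,0,0],"jaw":1}]'; python3 st.py
```

```text
time: 11.92
tool_pos: [0.5291, -0.1925, 0.1148]
orientation: [0.205, 0.979, 0.0, -0.0]
contact_force: [0.5, 2.1, -1.8]
width: 0.0128
finger_force: 60.6
[ 0.5291 -0.1925  0.1148] [ 0.49  2.1  -1.85] [ 0.705 -0.11   0.215]
time: 12.3
tool_pos: [0.5291, -0.1925, 0.1148]
orientation: [0.219, 0.976, 0.0, 0.0]
contact_force: [0.2, 4.1, -1.2]
width: 0.0132
finger_force: 60.6
[ 0.5291 -0.1925  0.1148] [ 0.2   4.14 -1.21] [ 0.857 -0.103  0.185]
```

Side force is growing to +4 N in y, so the tool sits slightly too far toward -y. I'll ease it 0.6 mm and keep turning in small steps.

```bash
python3 -m inch '[{"offset":[0,0.6,0],"turn":[0,0,0],"jaw":1},{"offset":[0,0,0],"turn":[0,0,-0.015],"jaw":1},{"offset":[0,0,0],"turn":[0,0,-0.015],"jaw":1},{"offset":[0,0,0],"turn":[0,0,0],"jaw":1}]'; python3 st.py
python3 -m inch '[{"offset":[0,0,0],"turn":[0,0,-0.015],"jaw":1},{"offset":[0,0,0],"turn":[0,0,-0.015],"jaw":1},{"offset":[0,0,0],"turn":[0,0,0],"jaw":1}]'; python3 st.py
```

```text
time: 12.8
tool_pos: [0.5291, -0.1923, 0.1148]
orientation: [0.234, 0.972, -0.0, 0.0]
contact_force: [-0.2, 0.9, -2.7]
width: 0.0132
finger_force: 60.6
[ 0.5291 -0.1923  0.1148] [-0.21  0.86 -2.71] [ 0.454 -0.046  0.159]
time: 13.18
tool_pos: [0.5291, -0.1923, 0.1148]
orientation: [0.248, 0.969, -0.0, 0.0]
contact_force: [0.5, 1.7, -2.4]
width: 0.0138
finger_force: 60.6
[ 0.5291 -0.1923  0.1148] [ 0.54  1.68 -2.38] [ 0.3   -0.074  0.235]
```

```bash
python3 -m inch '[{"offset":[0,0.3,0],"turn":[0,0,-0.015],"jaw":1},{"offset":[0,0,0],"turn":[0,0,-0.015],"jaw":1},{"offset":[0,0,0],"turn":[0,0,0],"jaw":1}]'; python3 st.py
python3 -m inch '[{"offset":[0,0,0],"turn":[0,0,-0.015],"jaw":1},{"offset":[0,0,0],"turn":[0,0,-0.015],"jaw":1},{"offset":[0,0,0],"turn":[0,0,0],"jaw":1}]'; python3 st.py
```

```text
time: 13.55
tool_pos: [0.5291, -0.1921, 0.1148]
orientation: [0.263, 0.965, -0.0, 0.0]
contact_force: [0.0, -0.2, -2.7]
width: 0.0132
finger_force: 60.6
[ 0.5291 -0.1921  0.1148] [ 0.01 -0.22 -2.67] [-0.032 -0.125  0.216]
time: 13.92
tool_pos: [0.5291, -0.192, 0.1148]
orientation: [0.277, 0.961, -0.0, 0.0]
contact_force: [0.5, -1.6, -2.9]
width: 0.0133
finger_force: 60.6
[ 0.5291 -0.192   0.1148] [ 0.51 -1.65 -2.92] [-0.253 -0.063  0.22 ]
```

```bash
python3 -m inch '[{"offset":[0,-0.3,0],"turn":[0,0,-0.015],"jaw":1},{"offset":[0,0,0],"turn":[0,0,-0.015],"jaw":1},{"offset":[0,0,0],"turn":[0,0,0],"jaw":1}]'; python3 st.py
python3 -m inch '[{"offset":[0,0,0],"turn":[0,0,-0.015],"jaw":1},{"offset":[0,0,0],"turn":[0,0,-0.015],"jaw":1},{"offset":[0,0,0],"turn":[0,0,0],"jaw":1}]'; python3 st.py
```

```text
time: 14.3
tool_pos: [0.5291, -0.1921, 0.1148]
orientation: [0.292, 0.957, -0.0, 0.0]
contact_force: [-0.4, -0.2, -2.0]
width: 0.0134
finger_force: 60.5
[ 0.5291 -0.1921  0.1148] [-0.37 -0.17 -1.96] [-0.134 -0.058  0.188]
time: 14.68
tool_pos: [0.5291, -0.1921, 0.1148]
orientation: [0.306, 0.952, 0.0, 0.0]
contact_force: [0.4, -0.1, -3.0]
width: 0.0136
finger_force: 60.5
[ 0.5291 -0.1921  0.1148] [ 0.37 -0.13 -3.02] [-0.154 -0.062  0.135]
```

```bash
python3 -m inch '[{"offset":[0,0,0],"turn":[0,0,-0.015],"jaw":1},{"offset":[0,0,0],"turn":[0,0,-0.015],"jaw":1},{"offset":[0,0,0],"turn":[0,0,0],"jaw":1}]' | head -1; python3 st.py
python3 -m inch '[{"offset":[0,0,0],"turn":[0,0,-0.015],"jaw":1},{"offset":[0,0,0],"turn":[0,0,-0.01],"jaw":1},{"offset":[0,0,0],"turn":[0,0,0],"jaw":1}]'|head -1; python3 st.py
```

```text
time: 15.05
[ 0.5291 -0.1921  0.1148] [-0.37 -0.35 -2.06] [-0.139 -0.113  0.573]
time: 15.42
[ 0.5291 -0.1921  0.1148] [-0.44 -0.92 -2.78] [-0.203 -0.063  0.994]
```

The torque has climbed to 0.99 N m at the stop, within the right range. I'll ease slightly, hold briefly, then unload by turning back.

```bash
python3 -m inch '[{"offset":[0,0,0],"turn":[0,0,0.005],"jaw":1},{"offset":[0,0,0],"turn":[0,0,0],"jaw":1},{"offset":[0,0,0],"turn":[0,0,0],"jaw":1},{"offset":[0,0,0],"turn":[0,0,0],"jaw":1}]' | head -1; python3 st.py
python3 -m inch '[{"offset":[0,0,0],"turn":[0,0,0.02],"jaw":1},{"offset":[0,0,0],"turn":[0,0,0.02],"jaw":1},{"offset":[0,0,0],"turn":[0,0,0.02],"jaw":1},{"offset":[0,0,0],"turn":[0,0,0],"jaw":1}]'; python3 st.py
```

```text
time: 15.92
[ 0.5291 -0.1921  0.1148] [ 0.34 -0.66 -2.25] [-0.177 -0.083  0.938]
time: 16.42
tool_pos: [0.5287, -0.1919, 0.1146]
orientation: [0.301, 0.953, 0.0, -0.0]
contact_force: [-0.6, -0.2, -2.8]
width: 0.0135
finger_force: 60.5
[ 0.5287 -0.1919  0.1146] [-0.64 -0.2  -2.79] [ 0.026 -0.016 -0.024]
```

```bash
python3 -m inch '[{"offset":[0,0,3],"turn":[0,0,0],"jaw":1},{"offset":[0,0,5],"turn":[0,0,0],"jaw":1},{"offset":[0,0,12],"turn":[0,0,0],"jaw":1},{"offset":[0,0,20],"turn":[0,0,0],"jaw":1},{"offset":[0,0,20],"turn":[0,0,0],"jaw":1},{"offset":[0,0,0],"turn":[0,0,0],"jaw":1},{"offset":[0,0,0],"turn":[0,0,0],"jaw":1}]'
python3 - <<'E'
from h import *
c=snap('wrist','w3');a=load('w2')
cv2.imwrite('pics/c3.png',np.hstack([cv2.resize(x['color'][100:300,220:420],(400,400)) for x in(a,c)])[:,:,::-1])
# crossbar top points in tool frame, before/after
s=manip.observe();T3=(s['tool_pos'],R.from_quat(s['orientation']).as_matrix())
T2=(np.array([.52836,-.19024,.17516]),np.array([[-.978,-.208,-.001],[-.208,.978,0],[0,.001,-1]]))
for x,(p,M) in((a,T2),(c,T3)):
    Q=(cloud(x)-p)@M; m=(abs(Q[...,2]-(.0577-.022))<.004)&(abs(Q[...,0])<.045)&(abs(Q[...,1])<.03)
    r=cv2.minAreaRect(Q[m][:,:2].astype(np.float32)*1000);print(m.sum(),Q[m][:,2].mean(),r)
print(T3)
o,im=holes(c,np.array([.528,-.192]),65);print(o)
E
```

```text
time: 17.3
tool_pos: [0.5289, -0.192, 0.1746]
orientation: [0.301, 0.954, 0.0, -0.0]
contact_force: [-0.3, -0.1, -3.5]
width: 0.0135
finger_force: 60.6
1386 0.036284314444182536 ((15.252605438232422, -0.006159782409667969), (23.98098373413086, 38.8063850402832), 89.7039566040039)
1387 0.035461797239820916 ((14.175018310546875, -0.40062904357910156), (23.968687057495117, 38.48297119140625), 89.91252136230469)
(array([ 0.52851572, -0.19193315,  0.17414171]), array([[-8.18579373e-01,  5.74392201e-01, -1.18730851e-03],
       [ 5.74392174e-01,  8.18580156e-01,  3.97238838e-04],
       [ 1.20007807e-03, -3.56809195e-04, -9.99999216e-01]]))
[(array([ 0.52759368, -0.21775681]), np.float64(57.375)), (array([ 0.54716129, -0.20564838]), np.float64(444.0625)), (array([ 0.50661395, -0.20431008]), np.float64(58.0)), (array([ 0.50723411, -0.17994532]), np.float64(91.4375)), (array([ 0.54985482, -0.18070917]), np.float64(68.125)), (array([ 0.52861402, -0.16766609]), np.float64(63.3125))]
```

View pics/c3.png

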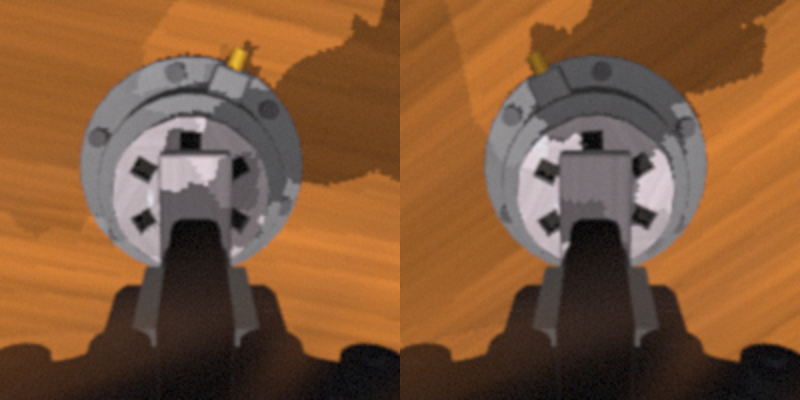

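The two views match (crossbar edge at (190,150) in one and (592,150) in the other), so the spanner hasn't slipped in the grip, and the ring has turned with it. Now back to the stand.

```bash
python3 -m inch '[{"offset":[-2,30,2],"turn":[0,0,0.08],"jaw":1},{"offset":[-4,40,0],"turn":[0,0,0.095],"jaw":1},{"offset":[-4,40,0],"turn":[0,0,0.095],"jaw":1},{"offset":[-4,40,0],"turn":[0,0,0.095],"jaw":1},{"offset":[-4,40,0],"turn":[0,0,0.095],"jaw":1},{"offset":[-4,40,0],"turn":[0,0,0.095],"jaw":1},{"offset":[-4,40,0],"turn":[0,0,0.094],"jaw":1},{"offset":[-4,40,0],"turn":[0,0,0],"jaw":1}]' >/dev/null
python3 -m inch '[{"offset":[-4,40,0],"turn":[0,0,0],"jaw":1},{"offset":[-4,40,0],"turn":[0,0,0],"jaw":1},{"offset":[-0.7,15.8,0],"turn":[0,0,0],"jaw":1},{"offset":[0,0,0],"turn":[0,0,0],"jaw":1},{"offset":[0,0,0],"turn":[0,0,0],"jaw":1},{"offset":[0,0,0],"turn":[0,0,0],"jaw":1}]'; python3 st.py
```

```text
time: 19.1
tool_pos: [0.4904, 0.2124, 0.1767]
orientation: [-0.018, 1.0, -0.0, -0.0]
contact_force: [0.2, 0.1, -1.9]
width: 0.0132
finger_force: 60.5
[0.4904 0.2124 0.1767] [ 0.19  0.11 -1.94] [ 0.021 -0.074 -0.038]
```

```bash
python3 -m inch '[{"offset":[0,1.2,-40],"turn":[0,0,0],"jaw":1},{"offset":[0,0,-35],"turn":[0,0,0],"jaw":1},{"offset":[0,0,-8],"turn":[0,0,0],"jaw":1},{"offset":[0,0,0],"turn":[0,0,0],"jaw":1},{"offset":[0,0,-4],"turn":[0,0,0],"jaw":1},{"offset":[0,0,-3],"turn":[0,0,0],"jaw":1},{"offset":[0,0,0],"turn":[0,0,0],"jaw":1}]'; python3 st.py
python3 -m inch '[{"offset":[0,0,-4],"turn":[0,0,0],"jaw":1},{"offset":[0,0,-3],"turn":[0,0,0],"jaw":1},{"offset":[0,0,-3],"turn":[0,0,0],"jaw":1},{"offset":[0,0,0],"turn":[0,0,0],"jaw":1},{"offset":[0,0,0],"turn":[0,0,0],"jaw":1}]'; python3 st.py
```

```text
time: 19.98
tool_pos: [0.4906, 0.215, 0.0872]
orientation: [-0.019, 1.0, 0.0, 0.0]
contact_force: [-0.1, 0.5, -2.8]
width: 0.0133
finger_force: 60.3
[0.4906 0.215  0.0872] [-0.14  0.45 -2.8 ] [-0.031  0.013  0.018]
time: 20.6
tool_pos: [0.4903, 0.2149, 0.0768]
orientation: [-0.019, 1.0, -0.0, -0.0]
contact_force: [-0.6, 0.3, -1.5]
width: 0.0133
finger_force: 60.7
[0.4903 0.2149 0.0768] [-0.64  0.34 -1.52] [ 0.011 -0.052  0.006]
```

Down to 0.0768 freely. One more millimetre to seat it, then release and back away.

```bash
python3 -m inch '[{"offset":[0,-0.8,-1],"turn":[0,0,0],"jaw":1},{"offset":[0,0,0],"turn":[0,0,0],"jaw":1},{"offset":[0,0,0],"turn":[0,0,0],"jaw":1},{"offset":[0,0,0],"turn":[0,0,0],"jaw":-1},{"offset":[0,0,0],"turn":[0,0,0],"jaw":-1},{"offset":[0,0,0],"turn":[0,0,0],"jaw":-1},{"offset":[0,0,0],"turn":[0,0,0],"jaw":-1},{"offset":[0,0,0],"turn":[0,0,0],"jaw":-1}]'
python3 -m inch '[{"offset":[0,0,0],"turn":[0,0,0],"jaw":-1},{"offset":[0,0,0],"turn":[0,0,0],"jaw":-1},{"offset":[0,0,20],"turn":[0,0,0],"jaw":-1},{"offset":[0,0,40],"turn":[0,0,0],"jaw":-1},{"offset":[0,0,50],"turn":[0,0,0],"jaw":-1},{"offset":[0,0,50],"turn":[0,0,0],"jaw":-1},{"offset":[0,0,0],"turn":[0,0,0],"jaw":-1},{"offset":[0,0,0],"turn":[0,0,0],"jaw":-1}]'
python3 - <<'E'
from h import *
c=snap('wrist','w4');P=cloud(c)
for z,w in((.122,.004),(.03,.004)):
    m=(abs(P[...,2]-z)<w)&(abs(P[...,0]-.489)<.06)&(abs(P[...,1]-.214)<.035)
    print(z,m.sum(),P[m][:,2].mean(),cv2.minAreaRect(P[m][:,:2].astype(np.float32)*1000))
E
```

```text
time: 21.6
tool_pos: [0.4904, 0.2141, 0.0758]
orientation: [-0.019, 1.0, -0.0, 0.0]
contact_force: [0.0, -0.2, 0.1]
width: 0.0855
finger_force: 0.0
time: 22.6
tool_pos: [0.4902, 0.214, 0.2355]
orientation: [-0.019, 1.0, -0.0, -0.0]
contact_force: [-0.0, -0.3, -0.0]
width: 0.0854
finger_force: 0.0
0.122 602 0.12196003127409594 ((489.2213439941406, 214.16946411132812), (39.69918441772461, 13.510910034179688), 2.402402400970459)
0.03 2068 0.030396697823653732 ((488.9530029296875, 213.36672973632812), (99.52923583984375, 52.13591384887695), 2.1874258518218994)
```

View pics/w4.png

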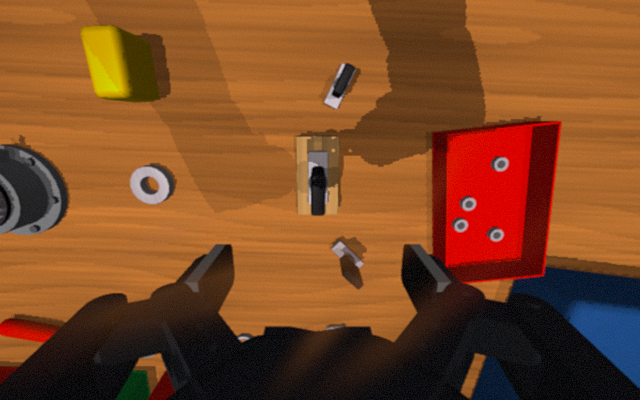

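The picture shows the spanner upright in its stand at (318,180), within 1 mm of centre, with its top at 0.122. The gripper is clear, and the bearing, tape and loose spanners in view look undisturbed.

```bash
python3 -c "
from bench import manip; print(manip.close_job())"
```

```text
the job is handed in; nothing more can be done
None
```

The job is handed in: I seated both spanner pins about 7 mm deep, turned the ring clockwise to its stop, nipped it up to about 0.95–1.0 N m (a little over the 0.8 target, inside 0.5–1.5), and put the spanner back upright in its stand within 1 mm of centre; the hand-in gave no verdict.

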